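Set the chairmaker's mitre turntable to 60 degrees

ROBOT

A 7-joint arm with a two-finger parallel gripper is mounted at the origin on the work surface. World frame = base frame: x ahead of the robot, y to its left, z up, the work surface at z = 0. Lengths are in m, angles in rad, forces in N, time in s.
With the tool pointing down it reaches from about 0.35 to 0.775 m from the base axis. Payload 3.1 kg.
Tool frame: the origin (TCP) lies at the very end of the fingers, on their centre line; the grasp point (between the pads) lies 19 mm behind it; z points along the fingers, y is the line along which they close (so a half turn about z gives the same grasp; the last joint's range is limited). The gripper opens to 85 mm and grips with 20 to 120 N. Pads are 22 mm wide; open, the fingers measure 114 mm over their backs; the gripper's body (76 mm by 85 mm) begins 54 mm behind the grasp point. The pads swing forward as they close: fully open they stand 13 mm farther back than shut.
Start: joints at [-1.222, 0.311, 0.014, 1.512, -0.004, 1.319, -0.027], TCP at [0.209, 0.509, 0.207] pointing down, gripper open.
Joint ranges: [-2.7, 2.7], [-0.3, 1.91], [-1.27, 1.3], [0.12, 2.57], [-1.44, 4.58], [0.2, 2.03], [-3.05, 3.05]. Speed limits (rad/s): [2.79, 2.79, 3.14, 3.14, 3.14, 3.14, 3.14].

INTERFACE

Orientations are given as a unit quaternion [x, y, z, w].
In Python, from workcell import r, camera, get_calibration, finish_job gives the robot as it stands. The module is installed in compiled form; this text tells all that it offers.
- The arm moves only by the shell command python3 -m inch 'ROWS' [OPENING]. ROWS is JSON, a list of rows, each a list of 6 numbers: the shift along the world's x, y, z in m, then the turn, a rotation vector about the world's x, y, z in rad. In form: [[dx, dy, dz, rx, ry, rz], ...]. A call has 1 to 12 rows; each row is the pose to reach, as a shift and turn from the pose commanded when the call began; what a row does not reach only later rows make up. A row lasts 1/12 s, in which the tool goes at most 41.7 mm and 7.16 degrees, less where a joint would pass 70% of its speed; a pose out of reach is approached as far as the arm can. A call with a gripper value outside its range is refused whole. OPENING is the finger opening in m, from 0 to 0.0854, set as the call begins (- or left out, the last holds). The fingers move at their own pace and stop on an object; the grip force is fixed at half the most. Time passes only in rows, so rows that repeat a pose let the fingers close. It gives the time, the measured TCP pose, the force, the opening and the grip force at its end, in the units of the state.
- r.get_obs(): the state, without advancing time (a new reading comes with each control period).
- camera(name): name is "scene" or "top" or "wrist"; returns the picture (420x560x3 uint8, blue, green, red); there is no depth.
- get_calibration(name): a dict with "mtx" (3x3 intrinsics, pixels), "eye" and "orientation" of the camera in the world. Camera axes: x right, y up, looking along -z (the intrinsics and any distortion apply to the point x, -y, -z); pixel columns grow to the right and rows downward; lengths in m; the calibration is good to about 2 mm. A picture is of the moment at which its call begins: read the wrist's pose just before it. get_calibration takes no time and is no camera call; for the wrist camera it gives the pose at the moment of the call.
- finish_job(): hands the job in; it is judged then, once.
The state is a dict: "t": time; "joint_pos": joint angles; "joint_vel": joint speeds; "effort": joint torques, N m; "ee_pos": TCP position; "tool_rot": TCP orientation; "contact_force": force on the tool from outside, world axes, zero at the start; "torque": the same for the moment, N m; "gripper_width": finger opening in m; "gripper_force": force on a finger pad.
Only numpy, scipy, OpenCV 4.12 (cv2) and the standard library are available. Lean on these libraries where they do the work, as an engineer would, in place of code of your own. Each camera call takes 0.05 s, during which the arm holds its last target. There are 200 camera calls.

TASK

Before the next chair rails are cut, set the mitre turntable (the larger, round-based one with the wooden fence across its dial) so that its scale reads 60 degrees against the index line on its base, and let go of it. Do not move the smaller rotary mount with the steel thumb bar.

Things in the scene. Friction and masses are not known exactly. Their poses are not given: they have to be found in the camera images.
- turntable (a joint): Scale reading of the mitre turntable, rad (1.047 = 60 degrees); grows as the aluminium dial (144 mm across, top 34 mm above the bench) turns counter-clockwise from above; range -0.2 to 1.75; light friction (0.12 N m), stays put. Rim lines every 15 degrees run clockwise from 0 to 90: long at 0 (dot at its inner end), 30, 60, 90, short between; 60 is the third long line.
- fence (a point): Grip point of the turntable's fence: an upright light wooden bar on the middle of the dial, 80 mm long, 20 mm thick, from 34 to 84 mm above the bench. The point lies inside the bar on the turning axis, 62 mm above the bench. It turns with the dial: x (level) runs through the 20 mm thickness and points to the zero line, y along the 80 mm length, z up.
- turntable_base: The turntable's fixed base, a round dark wooden disc 190 mm across, 20 mm thick, screwed to the bench. Origin: centre of its underside, on the turning axis. Its x axis points to the index line: a black line on a small aluminium block (21 x 14 mm, top 33 mm above the bench) just outside the dial, 74 to 95 mm from the axis.
- small_bar (a point): End of the steel thumb bar (40 x 10 mm, top 54 mm above the bench) of the smaller rotary mount, which has a 76 mm dial on a fixed square dark block 100 x 100 mm. The point lies on the bar's top edge, 20 mm from that mount's turning axis, on the side to which y points. This mount is to be left as it is.
Mind the look-alikes: they are no part of the job. Leave any green or yellow look-alike of the turntable_base alone.

How it is judged:
At the end, for the whole second after the job is handed in: The turntable's scale reads 60 degrees, within 10 degrees either way, and is at rest; the end of the smaller mount's thumb bar is within 6 mm of where it was at the start (value of joint turntable between 0.872 and 1.222 rad and velocity of joint turntable between -0.05 and 0.05 rad/s and distance of small_bar from where it was at the start of the episode below 0.006 m); the robot touches nothing.
It fails at once if the smaller rotary mount was turned (the end of its bar moved more than 6 mm) (distance of small_bar from where it was at the start of the episode above 0.006 m).
It also fails if it takes over 32 s, if anything falls off the work surface, if the arm or the gripper's body presses on something with over 40 N, if the wrist force passes 120 N, or if a joint passes its speed limit or range.

## Working session

There is one attempt and no reset: what is moved stays moved. The work goes in short steps, Python scripts to look and compute and a shell command to move; the robot and the scene stay as the last step left them, time stands still between calls to the robot, and variables do not carry over. Pictures are saved under pics/ and viewed, at most 10 in all, crops included, and the job is handed in when it is done.

```bash
mkdir -p pics; python3 - <<'E'
from workcell import *
import cv2,numpy as np
a=camera("top");b=camera("scene")
cv2.imwrite("pics/top.png",a);cv2.imwrite("pics/scene.png",b)
for n in("top","scene"):
  c=get_calibration(n);print(n,c)
o=r.get_obs();print(o["ee_pos"],o["tool_rot"],o["t"])
E
```

```text
top {'mtx': array([[417.91615738,   0.        , 279.51978369],
       [  0.        , 417.91615738, 212.78156747],
       [  0.        ,   0.        ,   1.        ]]), 'eye': array([0.34086077, 0.02432685, 0.90602762]), 'orientation': array([ 0.03476322, -0.0617513 , -0.69989276,  0.71072387])}
scene {'mtx': array([[476.5162157 ,   0.        , 274.96603642],
       [  0.        , 476.5162157 , 208.88041205],
       [  0.        ,   0.        ,   1.        ]]), 'eye': array([1.18015543, 0.45882782, 0.70669157]), 'orientation': array([0.21886182, 0.39856206, 0.78739316, 0.41624487])}
[0.20922641 0.50787956 0.20613999] [ 1.94111019e-01  9.80978999e-01 -1.04431730e-03 -1.56802806e-04] 0.1
```

View pics/top.png

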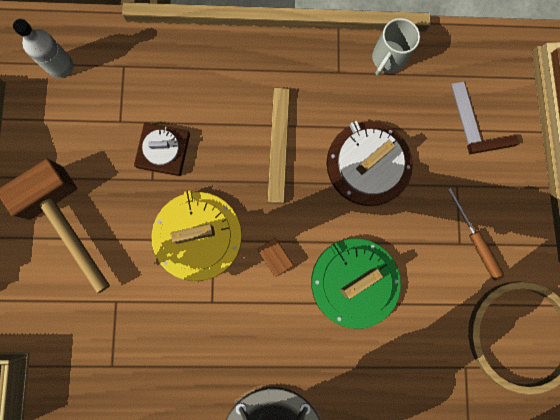

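View pics/scene.png

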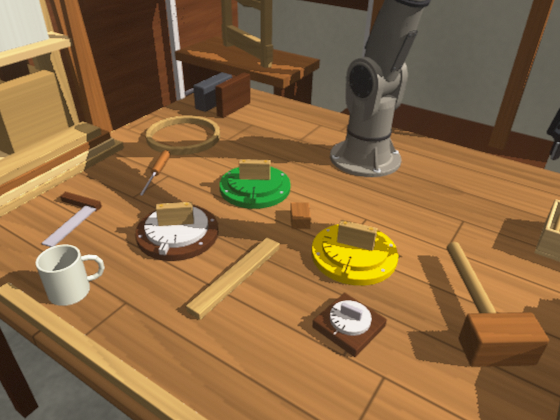

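The top view shows four candidates: a dark wooden disc at (369,163), yellow at (197,236), green at (356,283), and a small mount on a square block at (162,148). The dark round one with the aluminium dial and wooden fence fits the description; yellow and green are look-alikes. I'll confirm this in an enlarged crop.

```bash
cat > h.py <<'E'
import numpy as np,cv2
from scipy.spatial.transform import Rotation as R
from workcell import *
def cast(n,uv,z,c=None):
    c=c or get_calibration(n);uv=np.atleast_2d(uv).astype(float);K=c["mtx"]
    d=np.c_[(uv[:,0]-K[0,2])/K[0,0],-(uv[:,1]-K[1,2])/K[1,1],-np.ones(len(uv))]
    d=R.from_quat(c["orientation"]).apply(d);e=c["eye"]
    return e+d*((z-e[2])/d[:,2])[:,None]
E
python3 - <<'E'
from h import *
a=cv2.imread("pics/top.png")
cv2.imwrite("pics/crop.png",cv2.resize(a[115:211,320:420],None,fx=6,fy=6,interpolation=cv2.INTER_CUBIC))
hsv=cv2.cvtColor(a,cv2.COLOR_BGR2HSV)
m=((hsv[...,1]<60)&(hsv[...,2]>70)).astype(np.uint8);m[:,:320]=0;m[:,420:]=0;m[:115]=0;m[211:]=0
m=cv2.morphologyEx(m,cv2.MORPH_OPEN,np.ones((3,3)))
cs,_=cv2.findContours(m,0,2);c=max(cs,key=cv2.contourArea);h=cv2.convexHull(c)
print(cv2.fitEllipse(h),cv2.boundingRect(c))
w=cast("top",[[358,143],[369,163],[355,130],[394,143],[364,171]],.034);print(w.round(3))
E
```

```text
((369.63067626953125, 157.9153594970703), (63.285133361816406, 75.65021514892578), 145.23841857910156) (338, 122, 67, 72)
[[ 0.617 -0.177  0.034]
 [ 0.573 -0.2    0.034]
 [ 0.646 -0.171  0.034]
 [ 0.619 -0.256  0.034]
 [ 0.555 -0.189  0.034]]
```

View pics/crop.png

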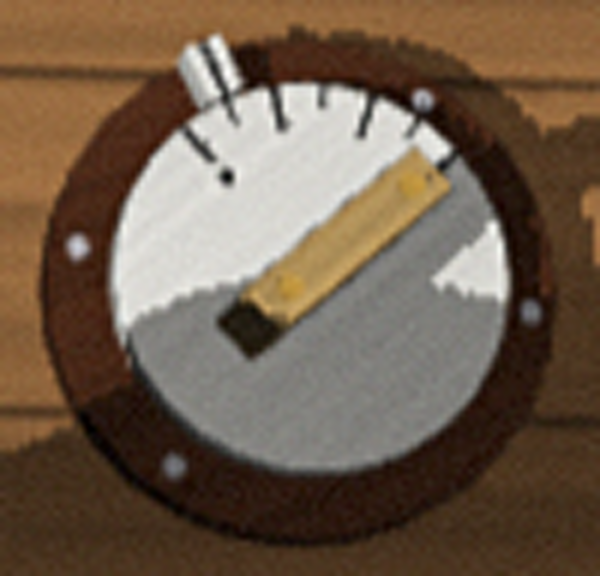

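The crop confirms it: dark wooden base, aluminium dial, wooden fence, index block at crop (212,70). The zero line with its dot runs from crop (227,177) to (180,125), and the 15° line is nearly on the index.

```bash
python3 - <<'E'
from h import *
f=lambda p:np.array(p)/6+[320-.4,115-.4]
D=cast("top",f([[110,280],[510,285],[308,80],[308,473],[310,277]]),.034)
print(D.round(4),"dia",np.linalg.norm(D[0]-D[1]),np.linalg.norm(D[2]-D[3]))
c=(D[0]+D[1]+D[2]+D[3])/4;c[1]=(D[0]+D[1])[1]/2;c[0]=(D[2]+D[3])[0]/2
F=cast("top",f([[415,147],[452,183],[240,297],[287,325]]),.084);print("fence",F.round(4),F.mean(0).round(4))
a=lambda p,z:np.degrees(np.arctan2(*(cast("top",f([p]),z)[0]-c)[[1,0]]))
print("c",c)
Z=a([227,177],.034),a([181,127],.034);I=a([222,85],.033),a([208,48],.033)
print("zero",Z,"idx",I,"60",a([360,135],.034),a([375,97],.034))
l=F[1]-F[3];l2=F[0]-F[2];print("len",np.degrees(np.arctan2(l[1],l[0])),np.degrees(np.arctan2(l2[1],l2[0])))
o=r.get_obs();print(R.from_quat(o["tool_rot"]).as_matrix().round(3),c-o["ee_pos"])
E
```

```text
[[ 0.5754 -0.1329  0.034 ]
 [ 0.5769 -0.2784  0.034 ]
 [ 0.652  -0.206   0.034 ]
 [ 0.5064 -0.2035  0.034 ]
 [ 0.5782 -0.2055  0.034 ]] dia 0.14552949067990326 0.14565506281015023
fence [[ 0.6113 -0.2294  0.084 ]
 [ 0.5988 -0.242   0.084 ]
 [ 0.5571 -0.1682  0.084 ]
 [ 0.5477 -0.1841  0.084 ]] [ 0.5787 -0.2059  0.084 ]
c [ 0.57918256 -0.20565262  0.034     ]
zero (np.float64(40.05918898174093), np.float64(40.78274694238334)) idx (np.float64(23.782059905365763), np.float64(23.126247633735392)) 60 -19.97791403913483 -20.389734950589446
len -48.52962745958748 -48.50002895633657
[[-0.925  0.381 -0.001]
 [ 0.381  0.925 -0.002]
 [-0.    -0.002 -1.   ]] [ 0.36995616 -0.71353218 -0.17213999]
```

The dial measures 145 mm (144 expected) and the fence centre agrees with the dial centre to within 1 mm. It reads about 17° now, so it needs about +43°. I'll move above it with the tool turned by −0.46 rad.

```bash
python3 -m inch '[[0.015,-0.03,0,0,0,-0.02],[0.03,-0.06,0,0,0,-0.05],[0.045,-0.09,0,0,0,-0.08],[0.06,-0.12,0,0,0,-0.1],[0.075,-0.15,0,0,0,-0.12],[0.09,-0.18,0,0,0,-0.14],[0.105,-0.21,0,0,0,-0.16],[0.12,-0.24,0,0,0,-0.18],[0.135,-0.27,0,0,0,-0.2],[0.15,-0.3,0,0,0,-0.22],[0.165,-0.33,0,0,0,-0.24],[0.18,-0.36,0,0,0,-0.26]]' 0.0854
```

```text
t: 1.1
ee_pos: [0.3895, 0.1468, 0.2069]
tool_rot: [0.32, 0.947, -0.0, -0.0]
contact_force: [0.7, 0.1, 0.0]
gripper_width: 0.0857
gripper_force: 0.0
```

```bash
python3 -m inch '[[0.015,-0.03,0,0,0,-0.02],[0.03,-0.06,0,0,0,-0.04],[0.045,-0.09,0,0,0,-0.06],[0.06,-0.12,0,0,0,-0.08],[0.075,-0.15,0,0,0,-0.1],[0.09,-0.18,0,0,0,-0.12],[0.105,-0.21,0,0,0,-0.14],[0.125,-0.24,0,0,0,-0.16],[0.145,-0.27,0,0,0,-0.18],[0.165,-0.3,-0.02,0,0,-0.2],[0.18,-0.33,-0.04,0,0,-0.2],[0.19,-0.353,-0.06,0,0,-0.2]]'
python3 - <<'E'
from h import *
cv2.imwrite("pics/w1.png",camera("wrist"));o=r.get_obs();print(o["ee_pos"],o["tool_rot"],o["joint_pos"])
E
```

```text
t: 2.1
ee_pos: [0.5804, -0.2074, 0.1457]
tool_rot: [0.413, 0.911, -0.001, 0.0]
contact_force: [0.6, 0.4, 0.5]
gripper_width: 0.0859
gripper_force: 0.0
[ 0.57740576 -0.21243049  0.14048844] [ 0.4160556   0.90932698 -0.00412888 -0.002264  ] [-0.08793629  0.54444637  0.62936795  1.43614296 -0.31608912  1.26935605
  1.27982655]
```

View pics/w1.png

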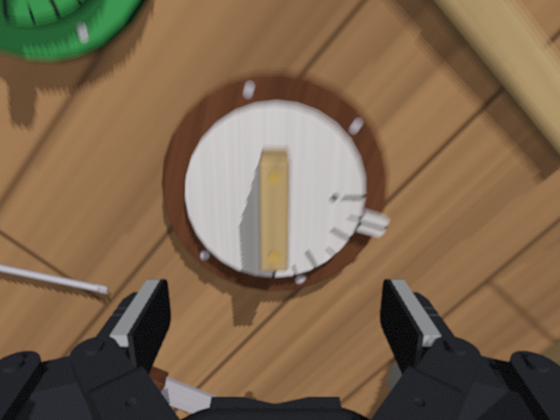

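The wrist view shows the fence centred at about (274,210), lined up between the open fingers. I'll check this by casting it to the fence-top plane.

```bash
python3 - <<'E'
from h import *
p=cast("wrist",[[262,165],[288,165],[260,270],[288,270]],.084);d=p[0]+p[1]-p[2]-p[3]
print(p.round(4),np.degrees(np.arctan2(d[1],d[0])))
e=cast("wrist",[[185,188],[368,188],[276,100],[276,278]],.034);print(e.round(4),e[:2].mean(0),e[2:].mean(0))
o=r.get_obs();print(o["t"],o["ee_pos"],R.from_quat(o["tool_rot"]).as_matrix()[:,1])
E
```

```text
[[ 0.5481 -0.1918  0.084 ]
 [ 0.5602 -0.1813  0.084 ]
 [ 0.5936 -0.2478  0.084 ]
 [ 0.6079 -0.2353  0.084 ]] 130.31228948715653
[[ 0.5197 -0.2537  0.034 ]
 [ 0.626  -0.1612  0.034 ]
 [ 0.5301 -0.1585  0.034 ]
 [ 0.6236 -0.2664  0.034 ]] [ 0.57282851 -0.20744196  0.034     ] [ 0.57686228 -0.21242058  0.034     ]
2.15 [ 0.57740576 -0.21243049  0.14048844] [ 0.75664247  0.65376138 -0.0093929 ]
```

```bash
python3 -m inch '[[0,0,0,0,0,0],[0,0,0,0,0,0],[0,0,-0.02,0,0,0],[0,0,-0.04,0,0,0],[0,0,-0.06,0,0,0],[0,0,-0.075,0,0,0],[0,0,-0.085,0,0,0],[0,0,-0.092,0,0,0],[0,0,-0.096,0,0,0],[0,0,-0.096,0,0,0],[0,0,-0.096,0,0,0]]'
```

```text
t: 3.07
ee_pos: [0.5802, -0.2044, 0.0521]
tool_rot: [0.412, 0.911, 0.0, 0.001]
contact_force: [-0.6, -0.4, -0.5]
gripper_width: 0.0853
gripper_force: 0.0
```

```bash
python3 -m inch '[[-0.0015,-0.0015,0,0,0,0],[-0.0015,-0.0015,0,0,0,0],[-0.0015,-0.0015,0,0,0,0],[-0.0015,-0.0015,0,0,0,0],[-0.0015,-0.0015,0,0,0,0],[-0.0015,-0.0015,0,0,0,0],[-0.0015,-0.0015,0,0,0,0],[-0.0015,-0.0015,0,0,0,0],[-0.0015,-0.0015,0,0,0,0],[-0.0015,-0.0015,0,0,0,0]]' 0.01
```

```text
t: 3.9
ee_pos: [0.579, -0.2052, 0.0516]
tool_rot: [0.412, 0.911, 0.001, 0.001]
contact_force: [2.0, 3.0, 3.9]
gripper_width: 0.0182
gripper_force: 60.0
```

The fence is gripped (about 18 mm wide, 60 N, only small side forces). Now I'll turn it +0.75 rad.

```bash
python3 -m inch '[[0,0,0,0,0,0.03],[0,0,0,0,0,0.1],[0,0,0,0,0,0.18],[0,0,0,0,0,0.26],[0,0,0,0,0,0.34],[0,0,0,0,0,0.42],[0,0,0,0,0,0.5],[0,0,0,0,0,0.58],[0,0,0,0,0,0.65],[0,0,0,0,0,0.71],[0,0,0,0,0,0.75],[0,0,0,0,0,0.75]]'
```

```text
t: 4.9
ee_pos: [0.5783, -0.2066, 0.0516]
tool_rot: [0.05, 0.999, -0.0, 0.001]
contact_force: [1.4, 1.2, 4.6]
gripper_width: 0.0178
gripper_force: 60.0
```

```bash
python3 -m inch '[[0,0,0,0,0,0],[0,0,0,0,0,0],[0,0,0,0,0,0],[0,0,0,0,0,0],[0,0,0,0,0,0],[0,0,0,0,0,0]]' 0.0854; python3 -m inch '[[0,0,0,0,0,0],[0,0,0.02,0,0,0],[0,0,0.05,0,0,0],[0,0,0.08,0,0,0],[0,0,0.11,0,0,0],[0,0,0.15,0,0,0],[-0.03,0.03,0.17,0,0,0],[-0.06,0.06,0.18,0,0,0],[-0.09,0.09,0.18,0,0,0],[-0.11,0.11,0.18,0,0,0],[-0.11,0.11,0.18,0,0,0],[-0.11,0.11,0.18,0,0,0]]'
python3 - <<'E'
from h import *
a=camera("top")
cv2.imwrite("pics/top2.png",a)
cv2.imwrite("pics/crop2.png",cv2.resize(a[115:211,320:420],None,fx=6,fy=6,interpolation=cv2.INTER_CUBIC))
E
```

```text
t: 5.4
ee_pos: [0.5777, -0.206, 0.0508]
tool_rot: [0.05, 0.999, -0.0, -0.0]
contact_force: [1.3, -0.9, 0.2]
gripper_width: 0.085
gripper_force: 0.0
t: 6.4
ee_pos: [0.4669, -0.094, 0.2314]
tool_rot: [0.049, 0.999, 0.001, 0.0]
contact_force: [0.2, -0.2, -0.7]
gripper_width: 0.0851
gripper_force: 0.0
```

View pics/crop2.png

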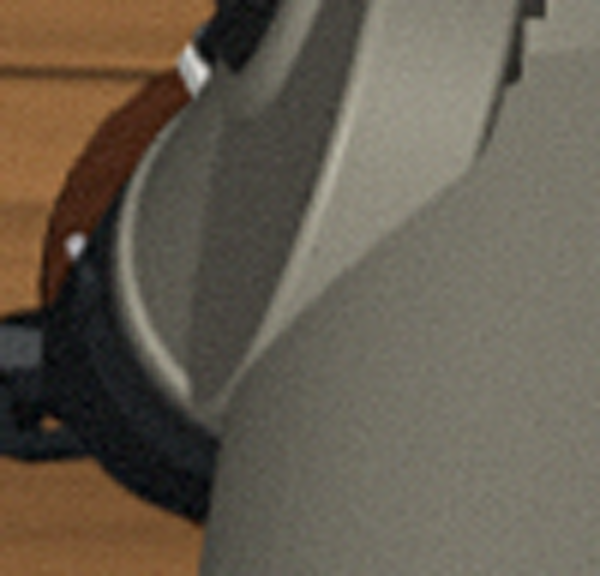

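The arm blocks the dial in this crop, so I'll move it farther left and look again.

```bash
python3 -m inch '[[-0.01,0.03,0,0,0,0],[-0.02,0.06,0,0,0,0],[-0.03,0.09,0,0,0,0],[-0.04,0.12,0,0,0,0],[-0.05,0.15,0,0,0,0],[-0.06,0.18,0,0,0,0],[-0.07,0.21,0,0,0,0],[-0.08,0.24,0,0,0,0],[-0.09,0.27,0,0,0,0],[-0.1,0.3,0,0,0,0],[-0.1,0.32,0,0,0,0],[-0.1,0.32,0,0,0,0]]'
python3 - <<'E'
from h import *
a=camera("top")
cv2.imwrite("pics/crop3.png",cv2.resize(a[115:211,320:420],None,fx=6,fy=6,interpolation=cv2.INTER_CUBIC))
E
```

```text
t: 7.45
ee_pos: [0.3683, 0.2291, 0.2311]
tool_rot: [0.047, 0.999, 0.001, 0.0]
contact_force: [-0.2, -0.2, -0.1]
gripper_width: 0.0853
gripper_force: 0.0
```

View pics/crop3.png

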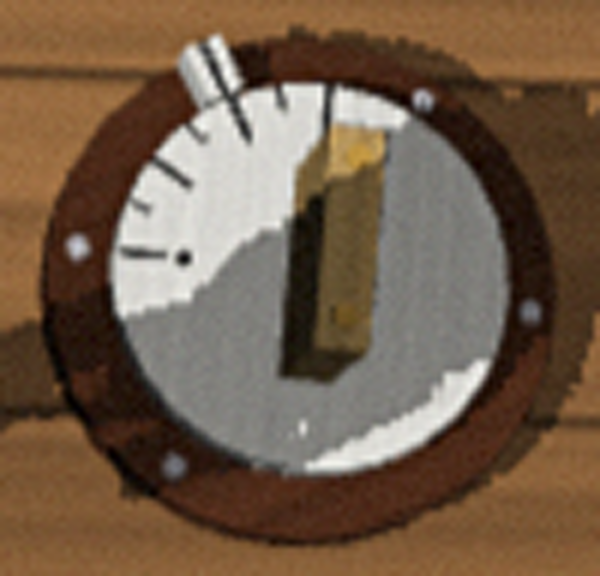

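The third long line, at crop (248,140), now runs straight on from the index line at (225,85). The zero dot is at (183,258), so the dial reads about 60°. The arm is clear of everything.

```bash
python3 -c "from workcell import *; print(finish_job())"
```

```text
the job is handed in; nothing more can be done
None
```

The mitre turntable is set to about 60° (checked in the top camera image) and released, the robot never went near the smaller mount, and the job is handed in; no verdict came back.

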